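# Fill the jar crate and hold its cover ready

### The job

Stand the two jars from the wooden board upright in the two empty cells of the divided crate, one per cell, and let go of them; the third jar stays in its cell. Then take the metal cover by its handle, carry it over the glass screen to the crate, lower it around the jars' caps and stop with its lower edge about a finger's width above the crate's rim, centred, level, square to the crate and touching neither crate nor jars, so that I can check the jars before it is closed: finish still holding it there, do not put it down. Do not bump the screen, and leave the mug, the syrup bottle and the tin alone.

Things in the scene. Friction and masses are not known exactly. Their poses are not given: they have to be found in the camera images.
- crate: Fixed plywood crate, open on top, 76 mm (its x) by 218 mm (its y), walls 5 mm thick and 60 mm high, with two 5 mm dividers as high as the walls, making a row of three cells along its y at 71 mm pitch. It stands on the counter, on the left or on the right of the glass screen. Origin: centre of its underside.
- cell0 (a point): Point on the floor of the crate at the centre of the end (crate y = -71 mm) cell (5 mm above the crate's underside). Cells are 66 x 66 mm inside. Empty at the start.
- cell1 (a point): Point on the floor of the crate at the centre of the middle cell (5 mm above the crate's underside). Cells are 66 x 66 mm inside. Empty at the start.
- cell2 (a point): Point on the floor of the crate at the centre of the other end (crate y = +71 mm) cell (5 mm above the crate's underside). Cells are 66 x 66 mm inside. jar_c stands in it from the start.
- crate_rim (a point): Centre of the crate's mouth, at the height of its rim (60 mm above the counter), axes as the crate's.
- board: Fixed wooden board 280 x 340 x 10 mm on the counter on the other side of the screen; it carries the two jars and the cover, all standing on its top 10 mm above the counter. Origin: centre of its underside.
- jar_a: Round upright amber jar with flat steel screw cap, 105 mm high, body 50 mm across, cap 52 mm across from 76 mm up to the top; about 0.2 kg. Origin: centre of its underside, z up. Loose, on the board, on the robot's side of the cover.
- jar_b: Round upright amber jar with flat steel screw cap, 105 mm high, body 50 mm across, cap 52 mm across from 76 mm up to the top; about 0.2 kg. Origin: centre of its underside, z up. Loose, on the board, on the robot's side of the cover.
- jar_c: Round upright amber jar with flat steel screw cap, 105 mm high, body 50 mm across, cap 52 mm across from 76 mm up to the top; about 0.2 kg. Origin: centre of its underside, z up. Already stands in cell2.
- cover: Loose aluminium cover, open below, 98 (x) by 240 mm (y), 70 mm high, walls and top 4 mm, about 0.35 kg. On top a black bar handle along its y, centred: 84 mm long, 16 mm wide, 89 to 105 mm above the lower edge, open gap under it. Origin: centre of the lower edge's plane, z up. On the board, handle up. Goes over the crate y along y, either way round; jars there stand 50 mm above the rim, into it.
- screen: Fixed upright glass screen with steel posts and top rail, 290 mm long (its x), 12 mm thick (its y; feet 50 mm), 120 mm high, standing between the crate and the board. Origin: centre of its underside.
- mug: Terracotta mug, 80 mm across, 90 mm high, with a handle. At the far edge of the counter beyond the work; leave it alone. Origin: centre of its underside.
- syrup: Green glass bottle with a white cap, 64 mm across, 200 mm high. At the far edge of the counter beyond the work; leave it alone. Origin: centre of its underside.
- tin: Short round tin with a white paper label, 70 mm across, 80 mm high. At the far edge of the counter beyond the work; leave it alone. Origin: centre of its underside.
There are look-alikes about, which are no part of the job. Leave any pink or turquoise look-alike of the jar_b alone.

How it is judged:
On the way:
1. both jars stand upright in the two empty cells, one in each, let go (((horizontal distance between jar_a and cell0 below 0.014 m and z of jar_a in the frame of cell0 between -0.006 and 0.006 m and angle between each of jar_a, jar_b's own z axis and vertical below 0.12 rad and horizontal distance between jar_b and cell1 below 0.014 m and z of jar_b in the frame of cell1 between -0.006 and 0.006 m) or (horizontal distance between jar_a and cell1 below 0.014 m and z of jar_a in the frame of cell1 between -0.006 and 0.006 m and angle between each of jar_a, jar_b's own z axis and vertical below 0.12 rad and horizontal distance between jar_b and cell0 below 0.014 m and z of jar_b in the frame of cell0 between -0.006 and 0.006 m)) and contact force between the fingers and jar_a below 0.2 N and contact force between the fingers and jar_b below 0.2 N), for 0.2 s.
At the end, for the whole second after the job is handed in: Jars upright (0.12 rad) on the cell floors, one in each cell, let go; cover held in the fingers, lower edge 3 to 25 mm above the crate's rim, centred within 10 mm, square and level within 0.1 rad, at rest, touching neither crate, jars, screen nor board (all of step 1 and horizontal distance between jar_c and cell2 below 0.014 m and z of jar_c in the frame of cell2 between -0.006 and 0.006 m and angle between jar_c's own z axis and vertical below 0.12 rad and z of cover in the frame of crate_rim between 0.003 and 0.025 m and horizontal distance between cover and crate_rim below 0.01 m and angle between the y axis of cover and the y axis of crate, either way round below 0.1 rad and angle between cover's own z axis and vertical below 0.1 rad and contact force between the fingers and cover above 1 N and linear speed of cover below 0.02 m/s and contact force between cover and crate below 0.1 N and contact force between cover and jar_a below 0.1 N and contact force between cover and jar_b below 0.1 N and contact force between cover and jar_c below 0.1 N and contact force between cover and screen below 0.1 N and contact force between cover and board below 0.1 N); the arm keeps its last pose, push and grip.
It fails at once if the glass screen is bumped (more than 4 N) (contact force between screen and anything else above 4 N).
It fails at once if the mug is moved more than 25 mm or tipped (distance of mug from where it was at the start of the episode above 0.025 m or angle between mug's own z axis and vertical above 0.3 rad).
It fails at once if the syrup bottle is moved more than 25 mm or tipped (distance of syrup from where it was at the start of the episode above 0.025 m or angle between syrup's own z axis and vertical above 0.3 rad).
It fails at once if the tin is moved more than 25 mm or tipped (distance of tin from where it was at the start of the episode above 0.025 m or angle between tin's own z axis and vertical above 0.3 rad).
It also fails if it takes over 72 s, if anything falls off the work surface, if the arm or the gripper's body presses on something with over 40 N, if the wrist force passes 120 N, or if a joint passes its speed limit or range.

### The arm

A 7-joint arm with a two-finger parallel gripper is mounted at the origin on the work surface. World frame = base frame: x ahead of the robot, y to its left, z up, the work surface at z = 0. Lengths are in m, angles in rad, forces in N, time in s.
With the tool pointing down it reaches from about 0.4 to 0.875 m from the base axis. Payload 19.3 kg.
Tool frame: the origin (TCP) lies at the very end of the fingers, on their centre line; the grasp point (between the pads) lies 19 mm behind it; z points along the fingers, y is the line along which they close (so a half turn about z gives the same grasp; the last joint's range is limited). The gripper opens to 85 mm and grips with 20 to 120 N. Pads are 22 mm wide; open, the fingers measure 114 mm over their backs; the gripper's body (76 mm by 85 mm) begins 54 mm behind the grasp point. The pads swing forward as they close: fully open they stand 13 mm farther back than shut.
Start: joints at [1.103, 0.521, -0.036, 1.599, 0.021, 1.021, -0.113], TCP at [0.242, -0.576, 0.207] pointing down, gripper open.
Joint ranges: [-2.91, 2.91], [-0.3, 2.13], [-1.5, 1.42], [0.17, 2.43], [-1.26, 4.41], [0.16, 1.93], [-2.52, 2.52]. Speed limits (rad/s): [1.89, 1.89, 2.39, 2.39, 3.01, 3.01, 3.01].

### API

Orientations are given as [roll, pitch, yaw] about the fixed x, y, z axes, in that order (R = Rz(yaw) Ry(pitch) Rx(roll)).
In Python, from workcell import monitor, optics, job_done gives the robot as it stands.
- The arm moves only by the shell command python3 -m handwheel 'ROWS' [FORCE]. ROWS is JSON, a list of rows, each an object of numbers: "dx", "dy", "dz": the shift along the tool's x, y, z in cm; "wx", "wy", "wz": the turn, a rotation vector about the tool's x, y, z in rad; "claw": the opening in per cent of the stroke, from 0 (shut) to 100 (fully open). A call has 1 to 8 rows; each row shifts and turns the commanded pose from where the row before left it, along the tool's axes as they then stand; what a row does not reach is not made up. A row lasts 1/8 s, in which the tool goes at most 62.5 mm and 10.7 degrees, less where a joint would pass 70% of its speed; a pose out of reach is approached as far as the arm can. A call with a gripper value outside its range is refused whole. The fingers move at their own pace and stop on an object; FORCE is the grip in N (left out, the last holds). Time passes only in rows, so rows that do not move let the fingers close. It gives the time, the measured TCP pose, the force, the opening and the grip force at its end, in the units of the state.
- monitor.observe(): the state, without advancing time (a new reading comes with each control period).
- optics.grab_frame(name): name is "scene" or "top" or "wrist"; returns a dict with "frame" (384x512x3 uint8, blue, green, red), "fovy" (degrees; the focal length in pixels is half the picture's height over the tangent of half this angle, whatever the lens; pixels are square), "cx", "cy" (the principal point, pixels), "R" (3x3) and "t" (3): a world point X has camera coordinates R X + t. Camera axes: x right, y down, z forward; pixel columns grow to the right and rows downward; lengths in m; the calibration is good to about 2 mm. A picture is of the moment at which its call begins. There is no depth.
- job_done(): hands the job in; it is judged then, once.
Trained networks look in the newest picture that a camera, given by its name, has taken for a name from the list of things; names that differ only in an ending like _2 or _b are one class to them, and where a whole thing is asked for, a point or a joint stands for the part that bears it (a point fixed in the world has none). Each returns a list of dicts, best first, with "p" (0 to 1); they miss things now and then, are a little off and sometimes report something else, mostly with a low value. They report only what shows in the picture. A call takes as long as a camera call. They do not tell look-alikes from the thing itself.
- optics.masks_of(name, camera): "region" (384x512 bool, what is visible of it) and "rect" ([left, top, width, height] in pixels, round what is visible of it).
The state is a dict: "clock": time; "qpos": joint angles; "qd": joint speeds; "joint_efforts": joint torques, N m; "position": TCP position; "tool_rot": TCP orientation; "force": force on the tool from outside, world axes, zero at the start; "moment": the same for the moment, N m; "grip_width": finger opening in m; "finger_force": force on a finger pad.
Only numpy, scipy, OpenCV 4.12 (cv2) and the standard library are available. Lean on these libraries where they do the work, as an engineer would, in place of code of your own. Each camera call takes 0.05 s, during which the arm holds its last target. There are 200 camera calls.

## Working session

There is one attempt and no reset: what is moved stays moved. The work goes in short steps, Python scripts to look and compute and a shell command to move; the robot and the scene stay as the last step left them, time stands still between calls to the robot, and variables do not carry over. Pictures are saved under pics/ and viewed, at most 10 in all, crops included, and the job is handed in when it is done.

```bash
mkdir -p pics; python3 - <<'E'
from workcell import monitor, optics
import cv2,numpy as np
s=monitor.observe();print({k:np.round(v,3).tolist() for k,v in s.items()})
for n in("top","scene"):
    f=optics.grab_frame(n);cv2.imwrite(f"pics/{n}0.png",f["frame"]);print(n,f["fovy"],f["cx"],f["cy"],np.round(f["R"],3).tolist(),np.round(f["t"],3).tolist())
    for o in("jar_a","cover","crate","screen","board"):
        for d in optics.masks_of(o,n):
            m=d["region"];ys,xs=np.nonzero(m);print(n,o,round(d["p"],2),d["rect"],m.sum(), [round(xs.mean(),1),round(ys.mean(),1)] if m.sum() else None, [round(a,1) if not isinstance(a,tuple) else np.round(a,1).tolist() for a in cv2.minAreaRect(np.c_[xs,ys].astype(np.float32))] if m.sum() else None)
E
```

```text
{'clock': 0.0, 'qpos': [1.103, 0.522, -0.036, 1.6, 0.021, 1.021, -0.113], 'qd': [-0.0, 0.0, 0.0, 0.001, -0.0, -0.001, -0.0], 'joint_efforts': [-0.002, -92.71, 1.978, -36.993, 0.018, 0.008, 0.0], 'position': [0.242, -0.576, 0.207], 'tool_rot': [-3.14, 0.0, 0.398], 'force': [0.121, -0.166, 0.306], 'moment': [-0.042, 0.011, -0.011], 'finger_force': 0.0, 'grip_width': 0.085}
top 53.19806958729927 257.5833738640689 191.08753412176029 [[-0.016, -1.0, -0.008], [-0.996, 0.017, -0.086], [0.086, 0.007, -0.996]] [0.109, 0.561, 1.104]
top jar_a 0.78 [241.2, 224.0, 18.4, 17.0] 301 [np.float64(250.0), np.float64(231.1)] [[250.0, 231.0], [18.0, 18.0], 90.0]
top jar_a 0.7 [217.4, 267.7, 18.7, 19.4] 345 [np.float64(225.8), np.float64(277.8)] [[225.7, 277.6], [17.9, 22.8], 26.6]
top jar_a 0.58 [105.5, 214.2, 31.3, 20.4] 458 [np.float64(117.6), np.float64(225.3)] [[118.5, 225.0], [29.0, 18.0], 0.0]
top jar_a 0.57 [172.2, 222.2, 23.6, 18.7] 372 [np.float64(183.4), np.float64(230.4)] [[183.5, 230.5], [17.0, 23.0], 90.0]
top jar_a 0.56 [329.3, 189.9, 24.1, 16.8] 379 [np.float64(341.0), np.float64(199.1)] 
[... 1479 characters left out ...]
p.float64(313.3), np.float64(149.5)] [[313.5, 150.0], [14.1, 30.4], 2.9]
scene cover 0.69 [264.5, 169.7, 70.4, 53.4] 2191 [np.float64(302.0), np.float64(191.9)] [[302.6, 193.3], [38.0, 75.8], 59.6]
scene crate 0.76 [153.7, 227.9, 68.7, 68.5] 2448 [np.float64(187.8), np.float64(263.7)] [[189.5, 258.8], [39.4, 85.2], 38.5]
scene screen 0.61 [208.1, 178.8, 85.8, 75.5] 2648 [np.float64(249.5), np.float64(214.3)] [[249.6, 215.6], [103.0, 38.4], 29.4]
scene screen 0.41 [291.9, 198.4, 29.0, 75.8] 1422 [np.float64(305.1), np.float64(239.2)] [[304.5, 235.5], [73.0, 25.0], 90.0]
scene board 0.85 [248.8, 164.6, 102.7, 68.1] 981 [np.float64(291.6), np.float64(193.8)] [[298.1, 191.1], [62.4, 84.6], 57.3]
```

```bash
python3 - <<'E'
import cv2
a=cv2.imread("pics/top0.png")[90:310,90:430];cv2.imwrite("pics/topc.png",cv2.resize(a,None,fx=2.35,fy=2.35,interpolation=2))
a=cv2.imread("pics/scene0.png")[120:310,120:373];cv2.imwrite("pics/scenec.png",cv2.resize(a,None,fx=3.1,fy=3.1,interpolation=2))
E
```

```text
(no output)
```

View pics/topc.png

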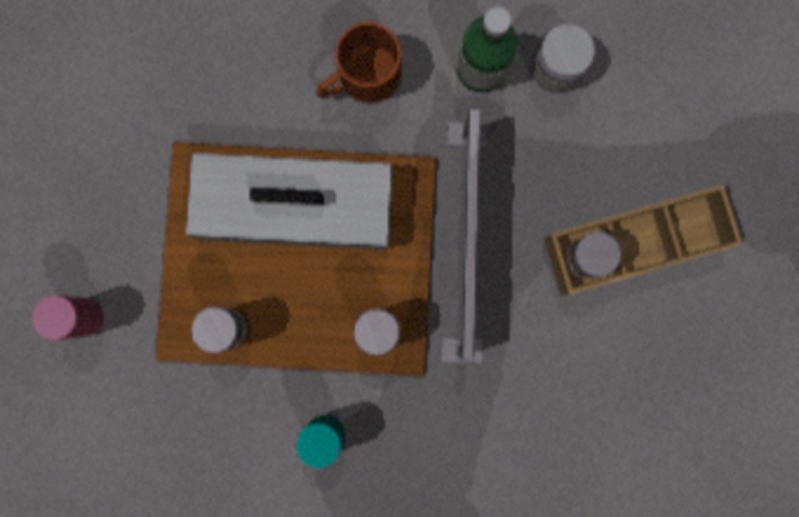

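View pics/scenec.png

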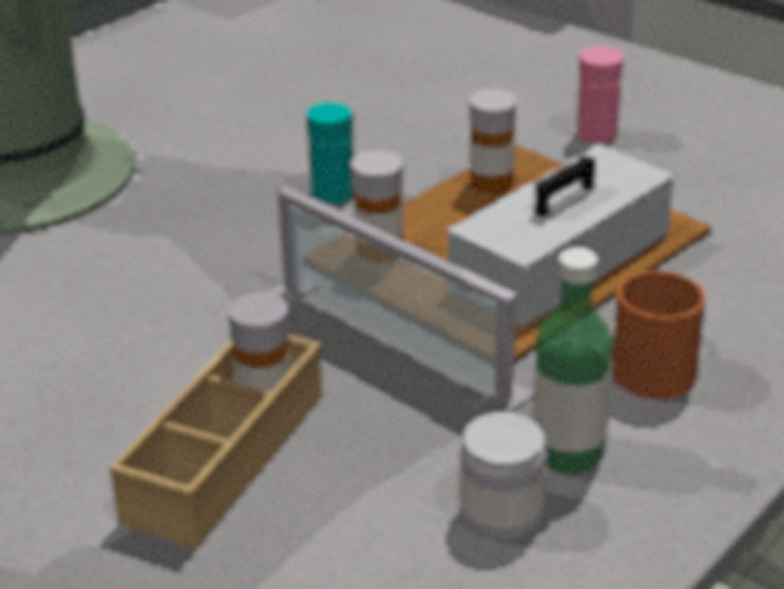

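```bash
cat > h.py <<'E'
import numpy as np,cv2
from workcell import monitor,optics
from scipy.spatial.transform import Rotation as Ro
def ray(f,px,z):
    F=f["frame"].shape[0]/2/np.tan(np.radians(f["fovy"])/2);R=np.array(f["R"]);C=-R.T@np.array(f["t"])
    d=R.T@np.array([(px[0]-f["cx"])/F,(px[1]-f["cy"])/F,1]);return C+d*(z-C[2])/d[2]
def proj(f,X):
    F=f["frame"].shape[0]/2/np.tan(np.radians(f["fovy"])/2);c=np.array(f["R"])@X+np.array(f["t"])
    return np.array([f["cx"]+F*c[0]/c[2],f["cy"]+F*c[1]/c[2]])
def go(xyz,yaw):
    "turn about tool z wanted (mod pi), then shift in tool axes after the turn, cm; also leftover tilt"
    s=monitor.observe();R0=Ro.from_euler("xyz",s["tool_rot"])
    y=s["tool_rot"][2];d=(yaw-y+np.pi/2)%np.pi-np.pi/2
    R1=Ro.from_euler("xyz",[np.pi,0,y+d])
    rv=(R0.inv()*R1).as_rotvec();sh=R1.inv().apply(np.array(xyz)-s["position"])*100
    print("at",np.round(s["position"],4),np.round(s["tool_rot"],3),"t",round(s["clock"],2),"q7",round(s["qpos"][6],2),"| turn",np.round(rv,3),"alt wz",round(rv[2]-np.sign(rv[2])*np.pi,3),"shift cm",np.round(sh,2))
E
python3 - <<'E'
from h import *
f=optics.grab_frame("top")
g=lambda x,y:(90+x/2.35,90+y/2.35)
for n,p in dict(jl=(217,330),jr=(377,331)).items(): print(n,g(*p),ray(f,g(*p),.115).round(3))
h=[ray(f,g(*p),.115) for p in((250,195),(324,198))];print("handle",np.round(h,3),np.linalg.norm(h[0]-h[1]),((h[0]+h[1])/2).round(4))
t=[ray(f,g(*p),.08) for p in((192,153),(391,163),(388,247),(187,237))];print("cover top",np.round(np.mean(t,0),4),[round(np.linalg.norm(t[i]-t[(i+1)%4]),3) for i in range(4)], np.arctan2(*(t[1]-t[0]+t[2]-t[3])[[1,0]]))
c=[ray(f,g(*p),.06) for p in((548,236),(725,186),(741,242),(568,292))];v=(c[0]-c[1]+c[3]-c[2])[:2];v/=np.linalg.norm(v)
m=np.mean(c,0);print("crate",m.round(4),[round(np.linalg.norm(c[i]-c[(i+1)%4]),3) for i in range(4)],"yaxis",v,np.arctan2(v[1],v[0]))
print("cells",(m[:2]-.071*v).round(4),m[:2].round(4),(m[:2]+.071*v).round(4),"jarc",ray(f,g(598,254),.11).round(4))
s=[ray(f,g(*p),.12) for p in((475,111),(468,360))];print("screen",np.round(s,3))
E
```

```text
jl (182.3404255319149, 230.4255319148936) [0.452 0.303 0.115]
jr (250.4255319148936, 230.85106382978722) [0.448 0.12  0.115]
handle [[0.607 0.265 0.115]
 [0.602 0.179 0.115]] 0.0858308283382513 [0.6046 0.2221 0.115 ]
cover top [0.6053 0.2237 0.08  ] [np.float64(0.24), np.float64(0.101), np.float64(0.24), np.float64(0.101)] -1.6385650270275316
crate [ 0.5527 -0.2049  0.06  ] [np.float64(0.224), np.float64(0.07), np.float64(0.218), np.float64(0.072)] yaxis [-0.2579729   0.96615215] 1.8317198282668916
cells [ 0.571  -0.2735] [ 0.5527 -0.2049] [ 0.5344 -0.1363] jarc [ 0.5322 -0.1358  0.11  ]
screen [[0.7   0.003 0.12 ]
 [0.414 0.018 0.12 ]]
```

The two targets are the white-capped amber jars on the board, at px (182,230) and (250,231). The pink one (113,225) stands off the board, and so does the turquoise one (226,278). The enlarged crop confirms this. The crate's left cell holds jar_c, at px (344,198).

```bash
python3 -m handwheel '[{"wz":-0.18,"claw":100},{"wz":-0.18},{"wz":-0.18},{"wz":-0.18},{"wz":-0.18},{"wz":-0.18},{"wz":-0.18},{"wz":-0.17}]' 40; python3 -c "
from h import *
go((.5,-.3,.23),1.832)
go((.45,.12,.23),1.832)"
```

```text
at [ 0.2421 -0.5762  0.2072] [-3.142  0.     0.398] t 0.65 q7 -0.11 | turn [-0.     0.    -1.434] alt wz 1.707 shift cm [20.02 32.05 -2.28]
at [ 0.2421 -0.5762  0.2072] [-3.142  0.     0.398] t 0.65 q7 -0.11 | turn [-0.     0.    -1.434] alt wz 1.707 shift cm [61.89 38.07 -2.28]schema error: expected keys dx, dy, dz, wx, wy, wz, claw
```

```bash
python3 -m handwheel '[{"dx":0,"dy":0,"dz":-0.3,"wx":0,"wy":0,"wz":-0.18,"claw":100},{"dx":0,"dy":0,"dz":-0.3,"wx":0,"wy":0,"wz":-0.18,"claw":100},{"dx":0,"dy":0,"dz":-0.3,"wx":0,"wy":0,"wz":-0.18,"claw":100},{"dx":0,"dy":0,"dz":-0.3,"wx":0,"wy":0,"wz":-0.18,"claw":100},{"dx":0,"dy":0,"dz":-0.3,"wx":0,"wy":0,"wz":-0.18,"claw":100},{"dx":0,"dy":0,"dz":-0.3,"wx":0,"wy":0,"wz":-0.18,"claw":100},{"dx":0,"dy":0,"dz":-0.3,"wx":0,"wy":0,"wz":-0.18,"claw":100},{"dx":0,"dy":0,"dz":-0.3,"wx":0,"wy":0,"wz":-0.174,"claw":100}]' 40; python3 -c "
from h import *
go((.5,-.3,.23),1.832)
go((.45,.12,.23),1.832)"
```

```text
clock: 1.65
position: [0.242, -0.5762, 0.2313]
tool_rot: [-3.142, -0.0, 1.837]
force: [-0.2, -0.3, 0.5]
grip_width: 0.085
finger_force: 0.0
at [ 0.242  -0.5762  0.2313] [-3.142 -0.     1.837] t 1.65 q7 1.17 | turn [-0.    -0.     0.005] alt wz -3.136 shift cm [20.02 32.06  0.13]
at [ 0.242  -0.5762  0.2313] [-3.142 -0.     1.837] t 1.65 q7 1.17 | turn [-0.    -0.     0.005] alt wz -3.136 shift cm [61.89 38.08  0.13]
```

```bash
python3 -m handwheel '[{"dx":2.5,"dy":4,"dz":0,"wx":0,"wy":0,"wz":0,"claw":100},{"dx":2.5,"dy":4,"dz":0,"wx":0,"wy":0,"wz":0,"claw":100},{"dx":2.5,"dy":4,"dz":0,"wx":0,"wy":0,"wz":0,"claw":100},{"dx":2.5,"dy":4,"dz":0,"wx":0,"wy":0,"wz":0,"claw":100},{"dx":2.5,"dy":4,"dz":0,"wx":0,"wy":0,"wz":0,"claw":100},{"dx":2.5,"dy":4,"dz":0,"wx":0,"wy":0,"wz":0,"claw":100},{"dx":2.5,"dy":4,"dz":0,"wx":0,"wy":0,"wz":0,"claw":100},{"dx":2.5,"dy":4,"dz":0,"wx":0,"wy":0,"wz":0,"claw":100}]'
python3 -m handwheel '[{"dx":5.23,"dy":0.75,"dz":0,"wx":0,"wy":0,"wz":0,"claw":100},{"dx":5.23,"dy":0.75,"dz":0,"wx":0,"wy":0,"wz":0,"claw":100},{"dx":5.23,"dy":0.75,"dz":0,"wx":0,"wy":0,"wz":0,"claw":100},{"dx":5.23,"dy":0.75,"dz":0,"wx":0,"wy":0,"wz":0,"claw":100},{"dx":5.23,"dy":0.75,"dz":0,"wx":0,"wy":0,"wz":0,"claw":100},{"dx":5.23,"dy":0.75,"dz":0,"wx":0,"wy":0,"wz":0,"claw":100},{"dx":5.23,"dy":0.75,"dz":0,"wx":0,"wy":0,"wz":0,"claw":100},{"dx":5.23,"dy":0.75,"dz":0,"wx":0,"wy":0,"wz":0,"claw":100}]'
python3 -c "
from h import *
f=optics.grab_frame('wrist');cv2.imwrite('pics/w1.png',f['frame'])
for d in optics.masks_of('jar_b','wrist'):print(d['p'],d['rect'])
for n,X in dict(jl=(.452,.303,.115),jr=(.448,.12,.115)).items():print(n,proj(f,np.array(X)))
go((.448,.12,.19),1.832)"
```

```text
clock: 2.65
position: [0.5006, -0.2993, 0.2313]
tool_rot: [3.142, 0.0, 1.832]
force: [-0.3, -0.8, -0.3]
grip_width: 0.0854
finger_force: 0.0
clock: 3.65
position: [0.4494, 0.1208, 0.2315]
tool_rot: [3.141, 0.0, 1.831]
force: [1.5, 0.7, 0.2]
grip_width: 0.0851
finger_force: 0.0
0.75 [114.5, 43.1, 75.9, 61.0]
0.71 [277.1, 0.0, 54.4, 32.2]
0.58 [228.2, 140.7, 50.5, 61.5]
jl [313.23511027 -23.00701648]
jr [253.67095165 176.88002484]
at [0.4487 0.1246 0.2317] [ 3.140e+00 -2.000e-03  1.838e+00] t 3.75 q7 -0.35 | turn [ 0.001 -0.002  0.006] alt wz -3.135 shift cm [-0.43 -0.19  4.17]
```

View pics/w1.png

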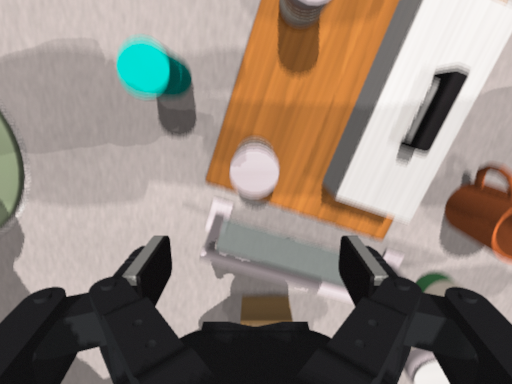

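The jar's cap is at (254,169) in the wrist view, with the turquoise decoy at (145,68) and the handle at (436,110). I'll let the arm settle and measure again.

```bash
python3 -m handwheel '[{"dx":0,"dy":0,"dz":0,"wx":0,"wy":0,"wz":0,"claw":100},{"dx":0,"dy":0,"dz":0,"wx":0,"wy":0,"wz":0,"claw":100}]'
cat >> h.py <<'E'
def cap(f,near,lo=150,r=40):
    "centroid of the bright blob (cap) near a pixel, by contour + ellipse"
    b=f["frame"];x,y=map(int,near);hsv=cv2.cvtColor(b,cv2.COLOR_BGR2HSV)
    m=((hsv[...,2]>lo)&(hsv[...,1]<50)).astype(np.uint8);m=cv2.morphologyEx(m,cv2.MORPH_OPEN,np.ones((3,3)))
    cs=[c for c in cv2.findContours(m,0,1)[0] if 150<cv2.contourArea(c)<5000 and np.hypot(*(cv2.minEnclosingCircle(c)[0]-np.array(near)))<r]
    return [(np.round(cv2.fitEllipse(c)[0],1),np.round(cv2.fitEllipse(c)[1],1)) for c in cs]
E
python3 -c "
from h import *
f=optics.grab_frame('wrist');p=proj(f,np.array((.448,.12,.115)));print(p)
for lo in (150,180,200):
  for c in cap(f,p,lo):print(lo,c,ray(f,c[0],.115))
for d in optics.masks_of('jar_b','wrist'):print(d['p'],d['rect'])
b=f['frame'];print(b[150:200:8,254].tolist())
go((.448,.12,.19),1.832)"
```

```text
clock: 4.0
position: [0.4499, 0.1182, 0.2312]
tool_rot: [-3.141, 0.0, 1.83]
force: [0.6, -0.4, -0.6]
grip_width: 0.0856
finger_force: 0.0
[253.94936878 174.46202486]
150 (array([253.8, 172.5]), array([48.1, 48.8])) [0.4473254  0.12195356 0.115     ]
180 (array([253.9, 172.5]), array([47.3, 48.6])) [0.44742416 0.12197978 0.115     ]
200 (array([254. , 172.6]), array([46.8, 47.7])) [0.44754974 0.12190464 0.115     ]
0.98 [115.4, 39.8, 73.2, 62.4]
0.88 [278.0, 0.0, 52.8, 30.0]
0.77 [227.4, 138.9, 50.3, 60.2]
[[231, 229, 239], [220, 216, 229], [220, 217, 229], [213, 210, 223], [214, 210, 224], [209, 206, 221], [37, 75, 118]]
at [0.4499 0.1183 0.2312] [3.142 0.    1.83 ] t 4.1 q7 -0.34 | turn [ 0.     0.    -0.002] alt wz 3.14 shift cm [ 0.21 -0.14  4.12]
```

```bash
python3 -m handwheel '[{"dx":0.2,"dy":-0.07,"dz":2,"wx":0,"wy":0,"wz":0,"claw":100},{"dx":0.2,"dy":-0.07,"dz":4,"wx":0,"wy":0,"wz":0,"claw":100},{"dx":0,"dy":0,"dz":4,"wx":0,"wy":0,"wz":0,"claw":100},{"dx":0,"dy":0,"dz":3,"wx":0,"wy":0,"wz":0,"claw":100},{"dx":0,"dy":0,"dz":1.6,"wx":0,"wy":0,"wz":0,"claw":100},{"dx":0,"dy":0,"dz":0.7,"wx":0,"wy":0,"wz":0,"claw":100},{"dx":0,"dy":0,"dz":0,"wx":0,"wy":0,"wz":0,"claw":100},{"dx":0,"dy":0,"dz":0,"wx":0,"wy":0,"wz":0,"claw":100}]'
python3 -m handwheel '[{"dx":0,"dy":0,"dz":0,"wx":0,"wy":0,"wz":0,"claw":50},{"dx":0,"dy":0,"dz":0,"wx":0,"wy":0,"wz":0,"claw":30},{"dx":0,"dy":0,"dz":0,"wx":0,"wy":0,"wz":0,"claw":0},{"dx":0,"dy":0,"dz":0,"wx":0,"wy":0,"wz":0,"claw":0},{"dx":0,"dy":0,"dz":0,"wx":0,"wy":0,"wz":0,"claw":0},{"dx":0,"dy":0,"dz":0,"wx":0,"wy":0,"wz":0,"claw":0}]' 40
```

```text
clock: 5.1
position: [0.4478, 0.1229, 0.079]
tool_rot: [3.14, 0.0, 1.832]
force: [-0.0, -0.0, -0.5]
grip_width: 0.0853
finger_force: 0.0
clock: 5.85
position: [0.4477, 0.1229, 0.0789]
tool_rot: [3.141, 0.0, 1.832]
force: [-2.1, -1.6, 16.8]
grip_width: 0.0501
finger_force: 38.5
```

```bash
python3 -m handwheel '[{"dx":0,"dy":0,"dz":-1.5,"wx":0,"wy":0,"wz":0,"claw":0},{"dx":0,"dy":0,"dz":-3.5,"wx":0,"wy":0,"wz":0,"claw":0},{"dx":0,"dy":0,"dz":-5,"wx":0,"wy":0,"wz":0,"claw":0},{"dx":0,"dy":0,"dz":-5,"wx":0,"wy":0,"wz":0,"claw":0},{"dx":0,"dy":0,"dz":-3,"wx":0,"wy":0,"wz":0,"claw":0},{"dx":0,"dy":0,"dz":0,"wx":0,"wy":0,"wz":0,"claw":0}]'
python3 -m handwheel '[{"dx":-2.5,"dy":0.1,"dz":0,"wx":0,"wy":0,"wz":0,"claw":0},{"dx":-5,"dy":0.2,"dz":0,"wx":0,"wy":0,"wz":0,"claw":0},{"dx":-6,"dy":0.2,"dz":0,"wx":0,"wy":0,"wz":0,"claw":0},{"dx":-6,"dy":0.2,"dz":0,"wx":0,"wy":0,"wz":0,"claw":0},{"dx":-6,"dy":0.2,"dz":0,"wx":0,"wy":0,"wz":0,"claw":0},{"dx":-6,"dy":0.2,"dz":0,"wx":0,"wy":0,"wz":0,"claw":0},{"dx":-5,"dy":0.3,"dz":0,"wx":0,"wy":0,"wz":0,"claw":0},{"dx":-3,"dy":0.3,"dz":0,"wx":0,"wy":0,"wz":0,"claw":0}]'
python3 -m handwheel '[{"dx":-1.5,"dy":0.1,"dz":0,"wx":0,"wy":0,"wz":0,"claw":0},{"dx":-0.4,"dy":0,"dz":0,"wx":0,"wy":0,"wz":0,"claw":0},{"dx":0,"dy":0,"dz":0,"wx":0,"wy":0,"wz":0,"claw":0}]'
python3 -c "
from h import *
f=optics.grab_frame('wrist');cv2.imwrite('pics/w2.png',f['frame'])
m=np.array([.5527,-.2049]);v=np.array([-.258,.9662]);u=np.array([v[1],-v[0]])
for a,b in ((-1,-1),(-1,1),(1,-1),(1,1)):print('corner',a,b,proj(f,np.r_[m+a*.038*u+b*.109*v,.06]).round(1))
print('jarc',proj(f,np.r_[m+.071*v,.11]))
go((.571,-.2735,.15),1.832)"
```

```text
clock: 6.6
position: [0.4479, 0.1231, 0.2605]
tool_rot: [3.138, 0.0, 1.832]
force: [0.1, -0.1, -3.2]
grip_width: 0.0497
finger_force: 42.6
clock: 7.6
position: [0.5651, -0.2568, 0.2566]
tool_rot: [-3.14, -0.001, 1.83]
force: [-0.5, 1.8, -1.7]
grip_width: 0.0498
finger_force: 42.6
clock: 7.98
position: [0.5714, -0.2714, 0.2581]
tool_rot: [-3.141, -0.001, 1.833]
force: [-0.2, 0.5, -2.3]
grip_width: 0.0498
finger_force: 42.6
corner -1 -1 [226.1 190.6]
corner -1 1 [220.9   5.4]
corner 1 -1 [282.8 190.7]
corner 1 1 [288.4   5.5]
jarc [254.55318838  32.20425722]
at [ 0.5714 -0.2712  0.2583] [-3.142 -0.     1.833] t 8.03 q7 0.4 | turn [-0.    -0.     0.001] alt wz -3.14 shift cm [-0.21 -0.1  10.83]
```

View pics/w2.png

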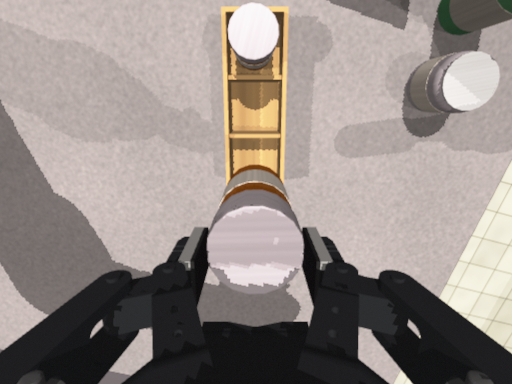

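The wrist view shows the crate's far corners at (221,7) and (289,7) and the dividers at rows 78 and 135. That is within 2 px of my prediction. The jar hangs straight.

```bash
python3 -m handwheel '[{"dx":-0.14,"dy":-0.03,"dz":2,"wx":0,"wy":0,"wz":0,"claw":0},{"dx":-0.14,"dy":-0.02,"dz":4,"wx":0,"wy":0,"wz":0,"claw":0},{"dx":0,"dy":0,"dz":4,"wx":0,"wy":0,"wz":0,"claw":0},{"dx":0,"dy":0,"dz":3,"wx":0,"wy":0,"wz":0,"claw":0},{"dx":0,"dy":0,"dz":2,"wx":0,"wy":0,"wz":0,"claw":0},{"dx":0,"dy":0,"dz":1.5,"wx":0,"wy":0,"wz":0,"claw":0},{"dx":0,"dy":0,"dz":1,"wx":0,"wy":0,"wz":0,"claw":0},{"dx":0,"dy":0,"dz":0,"wx":0,"wy":0,"wz":0,"claw":0}]'
python3 -m handwheel '[{"dx":0,"dy":0,"dz":0.3,"wx":0,"wy":0,"wz":0,"claw":0},{"dx":0,"dy":0,"dz":0.3,"wx":0,"wy":0,"wz":0,"claw":0},{"dx":0,"dy":0,"dz":0,"wx":0,"wy":0,"wz":0,"claw":0}]'
```

```text
clock: 9.02
position: [0.5717, -0.2753, 0.083]
tool_rot: [-3.141, -0.0, 1.832]
force: [-0.4, -0.5, -1.8]
grip_width: 0.0494
finger_force: 42.6
clock: 9.4
position: [0.5717, -0.2754, 0.0772]
tool_rot: [-3.142, 0.0, 1.832]
force: [-0.4, 0.2, -2.5]
grip_width: 0.0497
finger_force: 42.6
```

```bash
python3 -m handwheel '[{"dx":0,"dy":0,"dz":0.2,"wx":0,"wy":0,"wz":0,"claw":0},{"dx":0,"dy":0,"dz":0.15,"wx":0,"wy":0,"wz":0,"claw":0},{"dx":0,"dy":0,"dz":0,"wx":0,"wy":0,"wz":0,"claw":0}]'
```

```text
clock: 9.78
position: [0.5719, -0.2755, 0.0742]
tool_rot: [3.141, 0.0, 1.832]
force: [-2.1, 0.5, 5.1]
grip_width: 0.0494
finger_force: 43.3
```

```bash
python3 -m handwheel '[{"dx":0,"dy":0,"dz":0,"wx":0,"wy":0,"wz":0,"claw":65},{"dx":0,"dy":0,"dz":0,"wx":0,"wy":0,"wz":0,"claw":80},{"dx":0,"dy":0,"dz":0,"wx":0,"wy":0,"wz":0,"claw":100},{"dx":0,"dy":0,"dz":0,"wx":0,"wy":0,"wz":0,"claw":100},{"dx":0,"dy":0,"dz":-3,"wx":0,"wy":0,"wz":0,"claw":100},{"dx":0,"dy":0,"dz":-5,"wx":0,"wy":0,"wz":0,"claw":100},{"dx":0,"dy":0,"dz":-5,"wx":0,"wy":0,"wz":0,"claw":100},{"dx":0,"dy":0,"dz":-3,"wx":0,"wy":0,"wz":0,"claw":100}]'
python3 -c "
from h import *
f=optics.grab_frame('top')
m=np.array([.5531,-.2064]);v=np.array([-.258,.9662]);u=np.array([v[1],-v[0]])
for k in(-1,1):
  p=proj(f,np.r_[m+.071*k*v,.11]);print(k,p)
  for lo in(90,110,130):
    for c in cap(f,p,lo,12):print(lo,c,ray(f,c[0],.11),'off from cell u,v mm',((ray(f,c[0],.11)[:2]-m)@np.c_[u,v]*1000).round(1))
p=proj(f,np.array((.452,.303,.115)));print('jl',p)
for lo in(90,110,130):
  for c in cap(f,p,lo,12):print(lo,c,ray(f,c[0],.115))
go((.452,.303,.23),1.832)"
```

```text
clock: 10.78
position: [0.5722, -0.2755, 0.2364]
tool_rot: [3.14, 0.002, 1.832]
force: [-0.2, 0.1, -0.3]
grip_width: 0.0855
finger_force: 0.0
-1 [395.27142582 182.79711092]
110 (array([395.5, 182.4]), array([16.9, 17.4])) [ 0.57249118 -0.27567022  0.11      ] off from cell u,v mm [  0.9 -71.9]
1 [345.17184627 197.11122335]
110 (array([344.2, 197.8]), array([17., 18.])) [ 0.53295676 -0.13510415  0.11      ] off from cell u,v mm [-1.1 74.1]
jl [182.39442705 230.50532888]
90 (array([180.5, 230. ]), array([17.6, 18.6])) [0.45343434 0.30809884 0.115     ]
110 (array([180.4, 230. ]), array([17.4, 18.3])) [0.45343874 0.30836798 0.115     ]
130 (array([180.3, 230. ]), array([16.4, 17.3])) [0.45344313 0.30863712 0.115     ]
at [ 0.5734 -0.2758  0.2395] [3.137 0.004 1.832] t 10.82 q7 0.4 | turn [ 0.005  0.004 -0.   ] alt wz 3.141 shift cm [59.05  3.22  0.95]
```

```bash
python3 -m handwheel '[{"dx":3,"dy":0.3,"dz":0,"wx":0,"wy":0,"wz":0,"claw":100},{"dx":6,"dy":0.3,"dz":0,"wx":0,"wy":0,"wz":0,"claw":100},{"dx":6,"dy":0.3,"dz":0,"wx":0,"wy":0,"wz":0,"claw":100},{"dx":6,"dy":0.3,"dz":0,"wx":0,"wy":0,"wz":0,"claw":100},{"dx":6,"dy":0.3,"dz":0,"wx":0,"wy":0,"wz":0,"claw":100},{"dx":6,"dy":0.3,"dz":0,"wx":0,"wy":0,"wz":0,"claw":100},{"dx":6,"dy":0.3,"dz":0,"wx":0,"wy":0,"wz":0,"claw":100},{"dx":6,"dy":0.3,"dz":0,"wx":0,"wy":0,"wz":0,"claw":100}]'
python3 -m handwheel '[{"dx":6,"dy":0.3,"dz":0,"wx":0,"wy":0,"wz":0,"claw":100},{"dx":5,"dy":0.3,"dz":0,"wx":0,"wy":0,"wz":0,"claw":100},{"dx":3,"dy":0.2,"dz":0,"wx":0,"wy":0,"wz":0,"claw":100},{"dx":0,"dy":0,"dz":0,"wx":0,"wy":0,"wz":0,"claw":100},{"dx":0,"dy":0,"dz":0,"wx":0,"wy":0,"wz":0,"claw":100}]'
python3 -c "
from h import *
f=optics.grab_frame('wrist');p=proj(f,np.array((.453,.306,.115)));print(p)
for lo in (150,180,200):
  for c in cap(f,p,lo):
    X=ray(f,c[0],.115);print(lo,c,X)
go((*X[:2],.079),1.832)"
```

```text
clock: 11.82
position: [0.4782, 0.1673, 0.2338]
tool_rot: [3.141, 0.0, 1.831]
force: [1.3, 0.6, 0.0]
grip_width: 0.0852
finger_force: 0.0
clock: 12.45
position: [0.4506, 0.3022, 0.2335]
tool_rot: [-3.141, 0.001, 1.831]
force: [0.7, 0.5, 1.1]
grip_width: 0.0854
finger_force: 0.0
[258.4957541  173.05814812]
150 (array([258.8, 171.1]), array([48.1, 48.5])) [0.45276222 0.30807705 0.115     ]
180 (array([258.9, 171.3]), array([47.7, 48.5])) [0.45291677 0.30790005 0.115     ]
200 (array([258.9, 171.3]), array([47.2, 48.3])) [0.45291677 0.30790005 0.115     ]
at [0.4508 0.3019 0.2336] [-3.141e+00  1.000e-03  1.831e+00] t 12.5 q7 -0.72 | turn [-0.     0.001 -0.001] alt wz 3.14 shift cm [ 0.53  0.36 15.46]
```

```bash
python3 -m handwheel '[{"dx":0.25,"dy":0.18,"dz":2,"wx":0,"wy":0,"wz":0,"claw":100},{"dx":0.25,"dy":0.18,"dz":4,"wx":0,"wy":0,"wz":0,"claw":100},{"dx":0,"dy":0,"dz":4,"wx":0,"wy":0,"wz":0,"claw":100},{"dx":0,"dy":0,"dz":3,"wx":0,"wy":0,"wz":0,"claw":100},{"dx":0,"dy":0,"dz":1.6,"wx":0,"wy":0,"wz":0,"claw":100},{"dx":0,"dy":0,"dz":0.85,"wx":0,"wy":0,"wz":0,"claw":100},{"dx":0,"dy":0,"dz":0,"wx":0,"wy":0,"wz":0,"claw":100},{"dx":0,"dy":0,"dz":0,"wx":0,"wy":0,"wz":0,"claw":100}]'
python3 -m handwheel '[{"dx":0,"dy":0,"dz":0,"wx":0,"wy":0,"wz":0,"claw":50},{"dx":0,"dy":0,"dz":0,"wx":0,"wy":0,"wz":0,"claw":30},{"dx":0,"dy":0,"dz":0,"wx":0,"wy":0,"wz":0,"claw":0},{"dx":0,"dy":0,"dz":0,"wx":0,"wy":0,"wz":0,"claw":0},{"dx":0,"dy":0,"dz":0,"wx":0,"wy":0,"wz":0,"claw":0},{"dx":0,"dy":0,"dz":0,"wx":0,"wy":0,"wz":0,"claw":0}]' 40
python3 -m handwheel '[{"dx":0,"dy":0,"dz":-1.5,"wx":0,"wy":0,"wz":0,"claw":0},{"dx":0,"dy":0,"dz":-3.5,"wx":0,"wy":0,"wz":0,"claw":0},{"dx":0,"dy":0,"dz":-5,"wx":0,"wy":0,"wz":0,"claw":0},{"dx":0,"dy":0,"dz":-5,"wx":0,"wy":0,"wz":0,"claw":0},{"dx":0,"dy":0,"dz":-3,"wx":0,"wy":0,"wz":0,"claw":0},{"dx":0,"dy":0,"dz":0,"wx":0,"wy":0,"wz":0,"claw":0}]'
python3 -c "
from h import *
go((.5531,-.2064,.259),1.832)"
```

```text
clock: 13.5
position: [0.4531, 0.3089, 0.0801]
tool_rot: [3.14, -0.0, 1.832]
force: [0.3, -0.1, -0.5]
grip_width: 0.0855
finger_force: 0.0
clock: 14.25
position: [0.453, 0.309, 0.0799]
tool_rot: [3.141, -0.0, 1.832]
force: [-1.6, -0.4, 10.5]
grip_width: 0.0499
finger_force: 39.7
clock: 15.0
position: [0.4531, 0.3093, 0.2618]
tool_rot: [3.138, -0.001, 1.832]
force: [0.2, -0.5, -3.5]
grip_width: 0.0493
finger_force: 42.8
at [0.4531 0.3093 0.2618] [ 3.138e+00 -1.000e-03  1.832e+00] t 15.0 q7 -0.71 | turn [ 0.004 -0.001 -0.   ] alt wz 3.141 shift cm [-52.4   -3.65   0.28]
```

```bash
python3 -m handwheel '[{"dx":-3,"dy":-0.3,"dz":0,"wx":0,"wy":0,"wz":0,"claw":0},{"dx":-5,"dy":-0.4,"dz":0,"wx":0,"wy":0,"wz":0,"claw":0},{"dx":-6,"dy":-0.4,"dz":0,"wx":0,"wy":0,"wz":0,"claw":0},{"dx":-6,"dy":-0.4,"dz":0,"wx":0,"wy":0,"wz":0,"claw":0},{"dx":-6,"dy":-0.4,"dz":0,"wx":0,"wy":0,"wz":0,"claw":0},{"dx":-6,"dy":-0.4,"dz":0,"wx":0,"wy":0,"wz":0,"claw":0},{"dx":-6,"dy":-0.4,"dz":0,"wx":0,"wy":0,"wz":0,"claw":0},{"dx":-6,"dy":-0.4,"dz":0,"wx":0,"wy":0,"wz":0,"claw":0}]'
python3 -m handwheel '[{"dx":-4,"dy":-0.3,"dz":0,"wx":0,"wy":0,"wz":0,"claw":0},{"dx":-3,"dy":-0.2,"dz":0,"wx":0,"wy":0,"wz":0,"claw":0},{"dx":-1.4,"dy":-0.05,"dz":0,"wx":0,"wy":0,"wz":0,"claw":0},{"dx":0,"dy":0,"dz":0,"wx":0,"wy":0,"wz":0,"claw":0},{"dx":0,"dy":0,"dz":0,"wx":0,"wy":0,"wz":0,"claw":0}]'
python3 -c "
from h import *
go((.5529,-.2055,.082),1.832)"
```

```text
clock: 16.0
position: [0.5357, -0.1263, 0.2585]
tool_rot: [-3.141, -0.001, 1.832]
force: [2.1, 2.0, -1.8]
grip_width: 0.0496
finger_force: 42.8
clock: 16.62
position: [0.5525, -0.2054, 0.2592]
tool_rot: [-3.142, -0.001, 1.833]
force: [-0.1, -0.4, -3.0]
grip_width: 0.0499
finger_force: 42.8
at [ 0.5525 -0.2054  0.2592] [-3.142e+00 -1.000e-03  1.833e+00] t 16.62 q7 0.31 | turn [-0.    -0.001  0.001] alt wz -3.14 shift cm [-0.02  0.03 17.72]
```

```bash
python3 -m handwheel '[{"dx":0,"dy":0,"dz":2,"wx":0,"wy":0,"wz":0,"claw":0},{"dx":0,"dy":0,"dz":4,"wx":0,"wy":0,"wz":0,"claw":0},{"dx":0,"dy":0,"dz":4,"wx":0,"wy":0,"wz":0,"claw":0},{"dx":0,"dy":0,"dz":3,"wx":0,"wy":0,"wz":0,"claw":0},{"dx":0,"dy":0,"dz":2,"wx":0,"wy":0,"wz":0,"claw":0},{"dx":0,"dy":0,"dz":1.5,"wx":0,"wy":0,"wz":0,"claw":0},{"dx":0,"dy":0,"dz":1.2,"wx":0,"wy":0,"wz":0,"claw":0},{"dx":0,"dy":0,"dz":0,"wx":0,"wy":0,"wz":0,"claw":0}]'
python3 -m handwheel '[{"dx":0,"dy":0,"dz":0.3,"wx":0,"wy":0,"wz":0,"claw":0},{"dx":0,"dy":0,"dz":0.3,"wx":0,"wy":0,"wz":0,"claw":0},{"dx":0,"dy":0,"dz":0.15,"wx":0,"wy":0,"wz":0,"claw":0},{"dx":0,"dy":0,"dz":0,"wx":0,"wy":0,"wz":0,"claw":0}]'
```

```text
clock: 17.62
position: [0.5524, -0.2067, 0.0818]
tool_rot: [-3.141, -0.0, 1.832]
force: [0.7, 0.0, -1.9]
grip_width: 0.0496
finger_force: 42.7
clock: 18.12
position: [0.5528, -0.2071, 0.0751]
tool_rot: [3.141, 0.0, 1.832]
force: [0.3, 0.6, 2.5]
grip_width: 0.0493
finger_force: 43.2
```

Floor contact. Release, rise, and measure the jars, the crate and the cover.

```bash
python3 -m handwheel '[{"dx":0,"dy":0,"dz":0,"wx":0,"wy":0,"wz":0,"claw":65},{"dx":0,"dy":0,"dz":0,"wx":0,"wy":0,"wz":0,"claw":80},{"dx":0,"dy":0,"dz":0,"wx":0,"wy":0,"wz":0,"claw":100},{"dx":0,"dy":0,"dz":0,"wx":0,"wy":0,"wz":0,"claw":100},{"dx":0,"dy":0,"dz":-3,"wx":0,"wy":0,"wz":0,"claw":100},{"dx":0,"dy":0,"dz":-5,"wx":0,"wy":0,"wz":0,"claw":100},{"dx":0,"dy":0,"dz":-6,"wx":0,"wy":0,"wz":0,"claw":100},{"dx":-5,"dy":0,"dz":-5,"wx":0,"wy":0,"wz":0,"claw":100}]'
python3 -m handwheel '[{"dx":-6,"dy":0,"dz":0,"wx":0,"wy":0,"wz":0,"claw":100},{"dx":-5,"dy":0,"dz":0,"wx":0,"wy":0,"wz":0,"claw":100},{"dx":0,"dy":0,"dz":0,"wx":0,"wy":0,"wz":0,"claw":100},{"dx":0,"dy":0,"dz":0,"wx":0,"wy":0,"wz":0,"claw":100}]'
python3 -c "
from h import *
f=optics.grab_frame('wrist');cv2.imwrite('pics/w3.png',f['frame'])
m=np.array([.5531,-.2064]);v=np.array([-.258,.9662]);u=np.array([v[1],-v[0]])
for k in(-1,0,1):
  p=proj(f,np.r_[m+.071*k*v,.11])
  for c in cap(f,p,180,25):print(k,p.round(1),c,'uv mm',((ray(f,c[0],.11)[:2]-m)@np.c_[u,v]*1000).round(1))
for a,b in ((-1,-1),(-1,1),(1,-1),(1,1)):print('corner',a,b,proj(f,np.r_[m+a*.038*u+b*.109*v,.06]).round(1))
go((.605,.222,.25),1.503)"
```

```text
clock: 19.12
position: [0.5648, -0.2475, 0.2623]
tool_rot: [3.139, 0.001, 1.836]
force: [-0.2, -0.6, -0.1]
grip_width: 0.0857
finger_force: 0.0
clock: 19.62
position: [0.5923, -0.3553, 0.2586]
tool_rot: [-3.142, -0.001, 1.832]
force: [-1.0, 1.2, 0.1]
grip_width: 0.0854
finger_force: 0.0
-1 [255.8  92.7] (array([255.6,  93.9]), array([47. , 49.7])) uv mm [ -0.2 -72.2]
0 [255.9  16.6] (array([255.2,  21. ]), array([49. , 52.2])) uv mm [-0.7 -3.8]
corner -1 -1 [225.5 126.1]
corner -1 1 [219.5 -87.1]
corner 1 -1 [285.8 126.1]
corner 1 1 [292.3 -87.1]
at [ 0.5925 -0.3549  0.2589] [ 3.141e+00 -1.000e-03  1.833e+00] t 19.68 q7 0.52 | turn [ 0.    -0.001  0.33 ] alt wz -2.812 shift cm [57.64 -2.66  0.89]
```

View pics/w3.png

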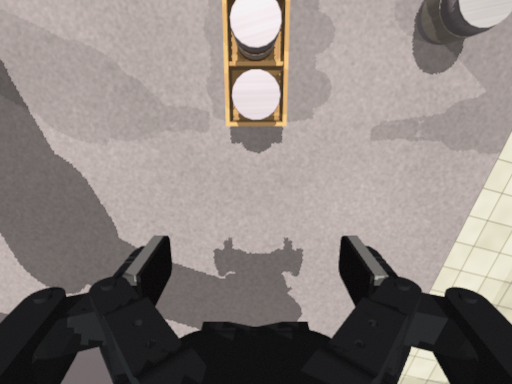

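Both jars stand upright in their cells, caps at (256,94) and (255,20). The crate's near edge is at row 126, as predicted. Now the cover.

```bash
python3 -m handwheel '[{"dx":0,"dy":0,"dz":0,"wx":0,"wy":0,"wz":0.165,"claw":100},{"dx":0,"dy":0,"dz":0,"wx":0,"wy":0,"wz":0.165,"claw":100},{"dx":5,"dy":-0.3,"dz":0,"wx":0,"wy":0,"wz":0,"claw":100},{"dx":6,"dy":-0.3,"dz":0,"wx":0,"wy":0,"wz":0,"claw":100},{"dx":6,"dy":-0.3,"dz":0,"wx":0,"wy":0,"wz":0,"claw":100},{"dx":6,"dy":-0.3,"dz":0,"wx":0,"wy":0,"wz":0,"claw":100},{"dx":6,"dy":-0.3,"dz":0,"wx":0,"wy":0,"wz":0,"claw":100},{"dx":6,"dy":-0.3,"dz":0,"wx":0,"wy":0,"wz":0,"claw":100}]'
python3 -m handwheel '[{"dx":6,"dy":-0.3,"dz":0,"wx":0,"wy":0,"wz":0,"claw":100},{"dx":6,"dy":-0.3,"dz":0,"wx":0,"wy":0,"wz":0,"claw":100},{"dx":5,"dy":-0.3,"dz":0,"wx":0,"wy":0,"wz":0,"claw":100},{"dx":3,"dy":0,"dz":0,"wx":0,"wy":0,"wz":0,"claw":100},{"dx":0,"dy":0,"dz":0,"wx":0,"wy":0,"wz":0,"claw":100},{"dx":0,"dy":0,"dz":0,"wx":0,"wy":0,"wz":0,"claw":100}]'
python3 -c "
from h import *
f=optics.grab_frame('wrist');cv2.imwrite('pics/w4.png',f['frame'])
print('pred',[proj(f,np.array(p)).round(1).tolist() for p in((.607,.265,.115),(.602,.179,.115))])
for d in optics.masks_of('cover','wrist'):
  ys,xs=np.nonzero(d['region']);print(d['p'],d['rect'],cv2.minAreaRect(np.c_[xs,ys].astype(np.float32)))
go((.605,.222,.12),1.503)"
```

```text
clock: 20.68
position: [0.5978, -0.0027, 0.2595]
tool_rot: [3.141, 0.0, 1.503]
force: [0.2, 0.1, -0.2]
grip_width: 0.0856
finger_force: 0.0
clock: 21.42
position: [0.603, 0.1942, 0.2591]
tool_rot: [3.141, 0.001, 1.502]
force: [0.4, -0.5, -1.1]
grip_width: 0.0852
finger_force: 0.0
pred [[254.2, 104.4], [255.1, 183.5]]
0.62 [213.6, 27.9, 89.2, 201.4] ((256.5, 129.5), (201.0, 89.0), 90.0)
at [0.6033 0.1935 0.2591] [3.141 0.    1.501] t 21.52 q7 -0.68 | turn [ 0.     0.    -0.002] alt wz 3.139 shift cm [ 2.85 -0.03 13.91]
```

View pics/w4.png

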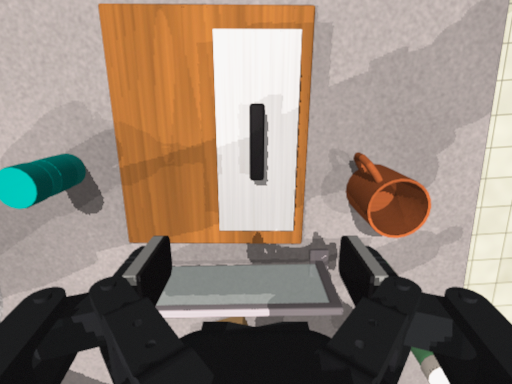

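The handle runs from (257,104) to (257,181), and the cover's edges are parallel to the tool.

```bash
python3 -c "
from h import *
f=optics.grab_frame('wrist');m=np.zeros((384,512),np.uint8);m[85:200,235:285]=cv2.cvtColor(f['frame'],6)[85:200,235:285]<70
c=max(cv2.findContours(m,0,1)[0],key=cv2.contourArea);r=cv2.minAreaRect(c);b=cv2.boxPoints(r);print(r)
b=b[np.argsort(b[:,1])];a=ray(f,b[:2].mean(0),.115);z=ray(f,b[2:].mean(0),.113);print(a,z,np.linalg.norm(a-z),np.arctan2(*(a-z)[[1,0]]))
L=ray(f,((214+302)/2,29),.08);N=ray(f,((219+294)/2,231),.08);print('top',L,N,(L+N)/2,np.linalg.norm(L-N),np.arctan2(*(L-N)[[1,0]]))
w=(a+z)/2;go((*w[:2],.09),np.arctan2(*(a-z)[[1,0]]))"
```

```text
((256.4999694824219, 141.0), (75.99998474121094, 12.999998092651367), 90.0)
[0.60993284 0.26550912 0.115     ] [0.60428928 0.18288214 0.113     ] 0.08284363458494376 1.5026005635421427
top [0.61704866 0.34256795 0.08      ] [0.59902357 0.10313883 0.08      ] [0.60803612 0.22285339 0.08      ] 0.24010665576449342 1.4956544554215525
at [0.6034 0.1936 0.2591] [3.141 0.    1.501] t 21.57 q7 -0.68 | turn [ 0.     0.    -0.002] alt wz 3.14 shift cm [ 3.08  0.16 16.91]
```

```bash
python3 -m handwheel '[{"dx":1.5,"dy":0.1,"dz":3,"wx":0,"wy":0,"wz":0,"claw":100},{"dx":1.5,"dy":0.1,"dz":4,"wx":0,"wy":0,"wz":0,"claw":100},{"dx":0,"dy":0,"dz":4,"wx":0,"wy":0,"wz":0,"claw":100},{"dx":0,"dy":0,"dz":3,"wx":0,"wy":0,"wz":0,"claw":100},{"dx":0,"dy":0,"dz":2,"wx":0,"wy":0,"wz":0,"claw":100},{"dx":0,"dy":0,"dz":1.2,"wx":0,"wy":0,"wz":0,"claw":100},{"dx":0,"dy":0,"dz":0,"wx":0,"wy":0,"wz":0,"claw":100},{"dx":0,"dy":0,"dz":0,"wx":0,"wy":0,"wz":0,"claw":80}]'
python3 -m handwheel '[{"dx":0,"dy":0,"dz":0,"wx":0,"wy":0,"wz":0,"claw":50},{"dx":0,"dy":0,"dz":0,"wx":0,"wy":0,"wz":0,"claw":35},{"dx":0,"dy":0,"dz":0,"wx":0,"wy":0,"wz":0,"claw":20},{"dx":0,"dy":0,"dz":0,"wx":0,"wy":0,"wz":0,"claw":10},{"dx":0,"dy":0,"dz":0,"wx":0,"wy":0,"wz":0,"claw":0},{"dx":0,"dy":0,"dz":0,"wx":0,"wy":0,"wz":0,"claw":0},{"dx":0,"dy":0,"dz":0,"wx":0,"wy":0,"wz":0,"claw":0},{"dx":0,"dy":0,"dz":0,"wx":0,"wy":0,"wz":0,"claw":0}]' 80
```

```text
clock: 22.58
position: [0.6079, 0.2246, 0.0879]
tool_rot: [3.14, -0.001, 1.502]
force: [0.4, -0.4, -0.7]
grip_width: 0.0701
finger_force: 0.0
clock: 23.58
position: [0.607, 0.2244, 0.0872]
tool_rot: [-3.141, 0.0, 1.502]
force: [-4.5, -0.2, 7.0]
grip_width: 0.0122
finger_force: 78.3
```

```bash
python3 -m handwheel '[{"dx":0,"dy":0,"dz":-1,"wx":0,"wy":0,"wz":0,"claw":0},{"dx":0,"dy":0,"dz":-2.5,"wx":0,"wy":0,"wz":0,"claw":0},{"dx":0,"dy":0,"dz":-4,"wx":0,"wy":0,"wz":0,"claw":0},{"dx":0,"dy":0,"dz":-4,"wx":0,"wy":0,"wz":0,"claw":0},{"dx":0,"dy":0,"dz":-4,"wx":0,"wy":0,"wz":0,"claw":0},{"dx":0,"dy":0,"dz":-2.5,"wx":0,"wy":0,"wz":0,"claw":0},{"dx":0,"dy":0,"dz":0,"wx":0,"wy":0,"wz":0,"claw":0},{"dx":0,"dy":0,"dz":0,"wx":0,"wy":0,"wz":0,"claw":0}]'
python3 -c "
from h import *
f=optics.grab_frame('scene');cv2.imwrite('pics/s2.png',cv2.resize(f['frame'][100:320,120:400],None,fx=2.5,fy=2.5,interpolation=2))
go((.5531,-.2064,.25),1.832)
go((.5531,-.2064,.25),1.502)"
```

```text
clock: 24.58
position: [0.6069, 0.2241, 0.2656]
tool_rot: [-3.14, 0.001, 1.502]
force: [0.3, 0.3, -4.0]
grip_width: 0.0123
finger_force: 78.6
at [0.6069 0.224  0.2654] [-3.140e+00  1.000e-03  1.502e+00] t 24.62 q7 -0.72 | turn [-0.002  0.001 -0.33 ] alt wz 2.811 shift cm [-40.19 -16.31   1.54]
at [0.6069 0.224  0.2654] [-3.140e+00  1.000e-03  1.502e+00] t 24.62 q7 -0.72 | turn [-0.002  0.001 -0.   ] alt wz 3.141 shift cm [-43.31  -2.41   1.54]
```

View pics/s2.png

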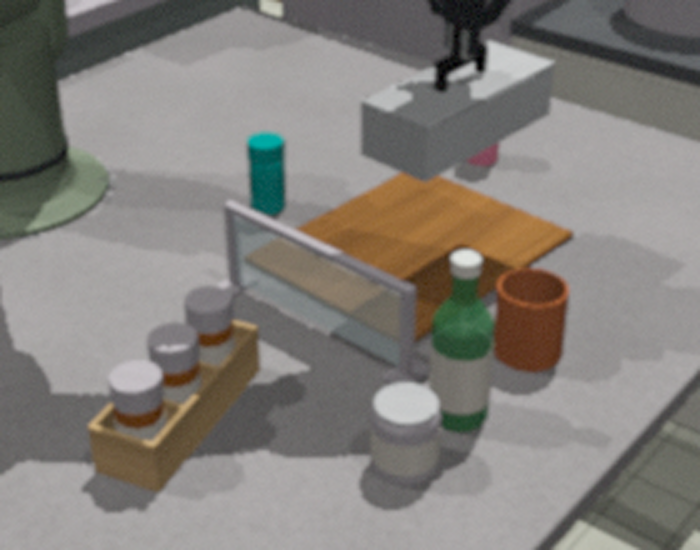

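The cover hangs level from the fingers, and all three jars stand upright in the crate. I'll carry it across above the screen.

```bash
python3 -m handwheel '[{"dx":-2,"dy":-0.1,"dz":0,"wx":0,"wy":0,"wz":0,"claw":0},{"dx":-4,"dy":-0.2,"dz":0,"wx":0,"wy":0,"wz":0,"claw":0},{"dx":-5,"dy":-0.3,"dz":0,"wx":0,"wy":0,"wz":0,"claw":0},{"dx":-5,"dy":-0.3,"dz":0,"wx":0,"wy":0,"wz":0,"claw":0},{"dx":-5,"dy":-0.3,"dz":0,"wx":0,"wy":0,"wz":0,"claw":0},{"dx":-5,"dy":-0.3,"dz":0,"wx":0,"wy":0,"wz":0,"claw":0},{"dx":-5,"dy":-0.3,"dz":0,"wx":0,"wy":0,"wz":0,"claw":0},{"dx":-5,"dy":-0.3,"dz":0,"wx":0,"wy":0,"wz":0,"claw":0}]'
python3 -m handwheel '[{"dx":-4,"dy":-0.2,"dz":0,"wx":0,"wy":0,"wz":0,"claw":0},{"dx":-2.2,"dy":-0.1,"dz":0,"wx":0,"wy":0,"wz":-0.05,"claw":0},{"dx":-1,"dy":0,"dz":0,"wx":0,"wy":0,"wz":-0.1,"claw":0},{"dx":0,"dy":0,"dz":0,"wx":0,"wy":0,"wz":-0.1,"claw":0},{"dx":0,"dy":0,"dz":0,"wx":0,"wy":0,"wz":-0.08,"claw":0},{"dx":0,"dy":0,"dz":0,"wx":0,"wy":0,"wz":0,"claw":0},{"dx":0,"dy":0,"dz":0,"wx":0,"wy":0,"wz":0,"claw":0},{"dx":0,"dy":0,"dz":0,"wx":0,"wy":0,"wz":0,"claw":0}]'
python3 -c "
from h import *
f=optics.grab_frame('wrist');cv2.imwrite('pics/w5.png',f['frame'])
f=optics.grab_frame('top');cv2.imwrite('pics/t5.png',f['frame'])
for d in optics.masks_of('cover','top'):
  ys,xs=np.nonzero(d['region']);r=cv2.minAreaRect(np.c_[xs,ys].astype(np.float32));b=cv2.boxPoints(r);s=monitor.observe();P=np.array([ray(f,q,s['position'][2]-.0072) for q in b]);print(d['p'],r,P.mean(0),P.round(3).tolist())
go((.5531,-.2064,.21),1.832)"
```

```text
clock: 25.62
position: [0.5604, -0.1358, 0.2662]
tool_rot: [-3.141, 0.0, 1.501]
force: [0.4, 0.3, -4.5]
grip_width: 0.0125
finger_force: 78.6
clock: 26.62
position: [0.554, -0.205, 0.2668]
tool_rot: [-3.141, -0.0, 1.831]
force: [0.3, -0.2, -3.8]
grip_width: 0.0123
finger_force: 78.6
0.96 ((364.98150634765625, 190.97361755371094), (43.127357482910156, 68.41243743896484), 73.41265869140625) [ 0.53861153 -0.15114933  0.25965118] [[0.565, -0.062, 0.26], [0.609, -0.216, 0.26], [0.511, -0.24, 0.26], [0.469, -0.087, 0.26]]
at [ 0.5541 -0.2049  0.2669] [-3.142 -0.     1.831] t 26.77 q7 0.32 | turn [-0.    -0.    -0.001] alt wz 3.141 shift cm [-0.12 -0.14  5.69]
```

View pics/w5.png

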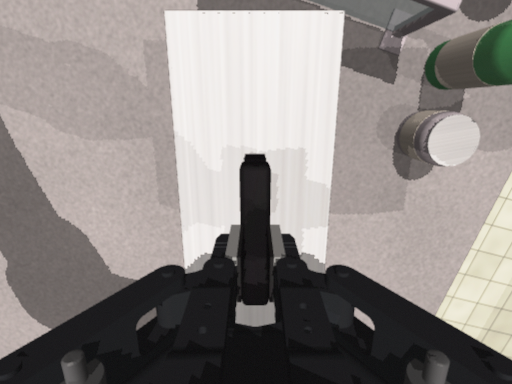

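```bash
python3 -c "
from h import *
f=optics.grab_frame('wrist');s=monitor.observe();z=s['position'][2]-.0072
a=ray(f,(165.5,12),z);b=ray(f,(343,12),z);c=ray(f,(184,255),z);d=ray(f,(327,255),z)
v=np.array([-.258,.9662,0]);u=np.array([v[1],-v[0],0]);B=np.c_[u,v]
print('width',np.linalg.norm(a-b),np.linalg.norm(c-d),'far-edge offset from TCP u,v mm',(((a+b)/2-s['position'])@B*1000).round(1),'near',(((c+d)/2-s['position'])@B*1000).round(1),'edge yaw',np.arctan2(*(a-b)[[1,0]])-np.pi/2)
go((.5531,-.2064,.149),1.832)"
```

```text
width 0.09606710636088442 0.09826429590232731 far-edge offset from TCP u,v mm [ -0.7 119.1] near [  0.  -28.2] edge yaw -4.451672819258855
at [ 0.5541 -0.2049  0.2669] [-3.141 -0.     1.832] t 26.82 q7 0.32 | turn [-0. -0. -0.] alt wz 3.141 shift cm [-0.12 -0.14 11.79]
```

```bash
python3 -m handwheel '[{"dx":-0.12,"dy":-0.14,"dz":0,"wx":0,"wy":0,"wz":0,"claw":0},{"dx":0,"dy":0,"dz":1.5,"wx":0,"wy":0,"wz":0,"claw":0},{"dx":0,"dy":0,"dz":2.5,"wx":0,"wy":0,"wz":0,"claw":0},{"dx":0,"dy":0,"dz":2.5,"wx":0,"wy":0,"wz":0,"claw":0},{"dx":0,"dy":0,"dz":2,"wx":0,"wy":0,"wz":0,"claw":0},{"dx":0,"dy":0,"dz":1.5,"wx":0,"wy":0,"wz":0,"claw":0},{"dx":0,"dy":0,"dz":1,"wx":0,"wy":0,"wz":0,"claw":0},{"dx":0,"dy":0,"dz":0.4,"wx":0,"wy":0,"wz":0,"claw":0}]'
python3 -m handwheel '[{"dx":0,"dy":0,"dz":0,"wx":0,"wy":0,"wz":0,"claw":0},{"dx":0,"dy":0,"dz":0,"wx":0,"wy":0,"wz":0,"claw":0},{"dx":0,"dy":0,"dz":0,"wx":0,"wy":0,"wz":0,"claw":0}]'
python3 -c "
from h import *
go((.5531,-.2064,.151),1.832)
f=optics.grab_frame('scene');cv2.imwrite('pics/s3.png',cv2.resize(f['frame'][190:320,120:270],None,fx=4.5,fy=4.5,interpolation=2))
m=np.array([.5531,-.2064]);v=np.array([-.258,.9662]);u=np.array([v[1],-v[0]])
for n,z,a,b in(('rim',.06,.038,.109),('edge',.074,.049,.12),('top',.144,.049,.12)):
  print(n,[((proj(f,np.r_[m+i*a*u+j*b*v,z])-[120,190])*4.5).round().tolist() for i,j in((-1,-1),(1,-1),(1,1),(-1,1))])"
```

```text
clock: 27.82
position: [0.5531, -0.2064, 0.1524]
tool_rot: [-3.141, -0.0, 1.832]
force: [-0.3, 0.4, -4.3]
grip_width: 0.0124
finger_force: 78.6
clock: 28.2
position: [0.5533, -0.2066, 0.1533]
tool_rot: [3.141, 0.0, 1.832]
force: [0.2, 1.0, -4.4]
grip_width: 0.0121
finger_force: 78.6
at [ 0.5533 -0.2066  0.1533] [3.141 0.    1.832] t 28.2 q7 0.26 | turn [ 0.001  0.    -0.   ] alt wz 3.141 shift cm [ 0.02 -0.01  0.23]
rim [[156.0, 363.0], [274.0, 399.0], [463.0, 183.0], [355.0, 155.0]]
edge [[124.0, 350.0], [279.0, 397.0], [486.0, 159.0], [347.0, 124.0]]
top [[107.0, 246.0], [267.0, 293.0], [481.0, 63.0], [339.0, 29.0]]
```

View pics/s3.png

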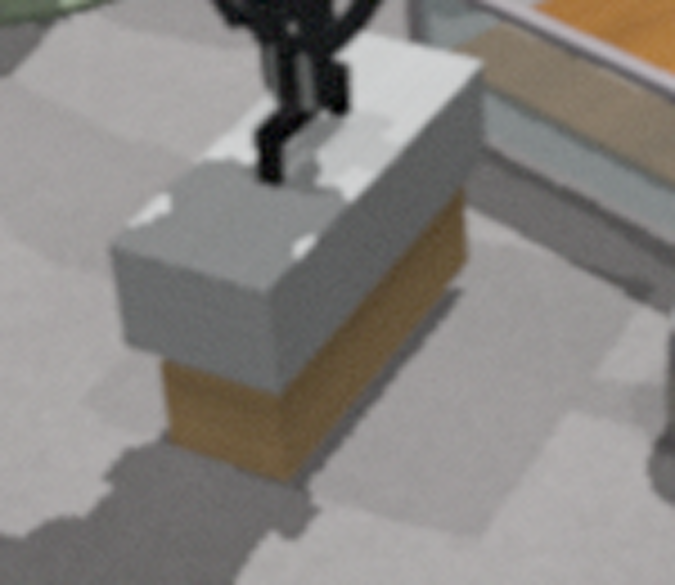

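The cover's edge corners are at (125,346), (279,391) and (486,157). They match the prediction to about 1 camera pixel: level and centred, about 16 mm above the rim. I'll lower it slightly, settle and hand in.

```bash
python3 -m handwheel '[{"dx":0,"dy":0,"dz":0.3,"wx":0,"wy":0,"wz":0,"claw":0},{"dx":0,"dy":0,"dz":0,"wx":0,"wy":0,"wz":0,"claw":0},{"dx":0,"dy":0,"dz":0,"wx":0,"wy":0,"wz":0,"claw":0},{"dx":0,"dy":0,"dz":0,"wx":0,"wy":0,"wz":0,"claw":0},{"dx":0,"dy":0,"dz":0,"wx":0,"wy":0,"wz":0,"claw":0},{"dx":0,"dy":0,"dz":0,"wx":0,"wy":0,"wz":0,"claw":0}]'; python3 -c "
from workcell import job_done
print(job_done())"
```

```text
clock: 29.0
position: [0.5531, -0.2065, 0.1499]
tool_rot: [3.142, 0.0, 1.832]
force: [0.4, 0.7, -4.4]
grip_width: 0.0124
finger_force: 78.6
the job is handed in; nothing more can be done
None
```

I stood both jars in the empty cells and let go of them. The arm is holding the cover about 13 mm above the crate's rim, centred, level and square as far as the cameras show. The job was handed in at 29 s; no verdict came back.

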